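# Load the griddle's chip tray through its double doors

## Task

Get the griddle's chip bay open: swing the active (left) door wide open, only then push the passive door's red flush bolt fully down, and swing the passive (right) door wide open too. Then turn the wedged chip tray straight in its black caddy to free its corners, lift it out by the wooden handle, set it level on the shelf in front of the bay and let go, then take it again by its red lug and slide it fully home into the bay, lug towards you. Leave both doors wide open and the other things where they are.

Things in the scene. Friction and masses are not known exactly. Their poses are not given: they have to be found in the camera images.
- griddle: Fixed grey tabletop griddle 400 mm wide (y). Origin on the shelf, mid carcass front; x points into it, away from the robot (yaw within 0.12 rad of world), y left, z up. Front part 105 mm high; burner box from x=162 to 348 mm, 165 mm high. Side blocks beyond y=+-125 mm reach forward to x=-30 mm, control knobs at y=+-165 mm to x=-50 mm. The chip bay lies between, behind two doors.
- active_door (a joint): Angle (rad) of the left door, 0 closed (starts up to 0.12 ajar), opens towards the robot about its left edge, to 2.0; stiff hinge (0.12 N m), stays where left; at 1.6 or more both doors leave ample room beside the lug. Steel, 115 mm wide, 100 mm high. Its strip overlaps the passive door 12 mm and its 40 mm deep top flange hides the bolt while it is closed.
- active_hinge (a point): Point on the active door's vertical hinge axis, 88 mm above the shelf (griddle frame x=-30, y=+115 mm).
- active_handle (a point): Grip point on the active door's handle: black vertical round bar, 14 mm diameter, from 38 to 100 mm above the shelf; this point is on the bar's axis 88 mm up, free above; 35 mm in front of the door's face and 75 mm from the hinge along the door. Moves with the door.
- passive_door (a joint): Angle (rad) of the right door, mirror image of the left (hinge at its right edge), 0 closed, up to 2.0, same stiffness; locked by its flush bolt at the meeting edge.
- passive_hinge (a point): Point on the passive door's vertical hinge axis, 88 mm above the shelf (griddle frame x=-30, y=-115 mm).
- passive_handle (a point): Grip point on the passive door's handle, like the other: bar axis, 88 mm up, 35 mm in front of the face, 75 mm from its hinge along the door. Moves with the door.
- flush_bolt (a joint): Travel (m) of the flush bolt in the passive door's meeting edge: 0 = up, locked in the keeper; 0.020 = fully down, released (free of the keeper beyond 0.012). Stays where it is left; needs about 3 N straight down.
- bolt_thumb (a point): Middle of the top of the bolt's red thumb piece, 20 (x) by 40 mm (y), sticking out leftwards from the passive door's meeting edge; top 88 mm above the shelf when locked, 68 mm when released; press it from above. Covered in front and above by the closed active door, free once that is open 1.2 rad or more; the dark bolt keeper, 114 mm high, begins 48 mm to its right.
- caddy: Fixed black open caddy, 262 (x) by 164 (y) by 56 mm high, origin under its centre on the shelf, yaw varies. Floor 6 mm thick; inside 250 by 152 mm. Along both long sides (the y = +- sides) a lip turns inward at 50 to 56 mm height, leaving an opening of only y=-62..+62 mm; end walls 40 mm high without lips.
- tray: Closed steel chip tray 160 (x) by 110 (y) by 35 mm high, about 0.45 kg; origin under its centre, z up, its front (lug side) is -x. It lies in the caddy turned 0.17 to 0.25 rad anticlockwise (from above) of the caddy's x axis, two corners under the lips; within 0.08 rad of that axis, and centred, it clears them.
- tray_handle (a point): Centre of the tray's wooden carrying handle: bar 14 by 14 mm, 74 mm long along the tray's y, centre 68 mm above the tray's underside; posts at its ends (y=+-32 mm) below it; 26 mm free under the bar.
- tray_lug (a point): Grip point on the tray's red front lug: upright post 12 mm (x) by 16 mm (y), top 85 mm above the tray's underside, this point 70 mm up, 96 mm in front of the tray's origin and 20 mm to its left (y=+20).
- bay_home (a point): Where the tray's origin is when fully home on the back stop (griddle x=91, y=0, z=0 mm). The bay floor is the shelf itself; roof 95 to 105 mm up from griddle x=28 mm on, so the tray can only slide in along +x. Guide rails 122 mm apart from x=65 mm, flared to 150 mm at x=28. At home the lug is at x=-5, y=+20 mm, before the roof edge, free above.
- shaker: Bystander: glass shaker with steel flip-top lid, 58 mm diameter, 105 mm high, origin under its centre, upright.
- pepper_mill: Bystander: dark wooden shaker of the same shape and size as the glass one, origin under its centre, upright.
- rub_tin: Bystander: red tin, 68 mm diameter, 95 mm high, upright, near the passive door's side; origin under its centre.
- sauce: Bystander: amber sauce bottle, 64 mm diameter, 190 mm high, upright; origin under its centre.
- basting_brush: Bystander: red basting brush lying flat, 170 mm long along its x, 38 mm wide, 24 mm high; origin near its middle, underneath.
- scraper: Bystander: grill scraper lying flat, wooden handle, 210 mm long along its x, blade 75 mm wide at +x, 20 mm high; origin near its middle, underneath.
Mind the look-alikes: they are no part of the job. There is more than one size of the tray; the job needs the larger.

How it is judged (in metres and radians):
On the way, in this order (a step that is already met when the one before it is completed fails the run):
1. the active door is wide open while the passive door is still shut and bolted (value of joint active_door above 1.2 rad and value of joint flush_bolt below 0.006 m and value of joint passive_door below 0.06 rad), for 0.1 s.
2. the flush bolt is pushed down while the passive door is still shut (value of joint flush_bolt above 0.014 m and value of joint passive_door below 0.08 rad), for 0.1 s.
3. the passive door is wide open too (value of joint each of active_door, passive_door above 1.2 rad), for 0.1 s.
4. the tray is lifted clear of the caddy (height (world z) of tray above 0.062 m and angle between tray's own z axis and vertical below 0.4 rad), for 0.05 s.
5. the tray is set down level on the shelf in front of the bay and let go (height (world z) of tray below 0.008 m and angle between tray's own z axis and vertical below 0.06 rad and contact force between the fingers and tray below 0.3 N and x of tray in the frame of griddle below 0.03 m and horizontal distance between tray and griddle below 0.28 m), for 0.05 s.
At the end, for the whole second after the job is handed in: the tray lies level on the bay's floor, let go and at rest, fully home: within 8 mm of the back-stop position along the bay, 14 mm in all, its long axis within 0.1 rad of the bay's, lug to the front; both doors stand open by more than 1.2 rad (all of step 3 and x of tray in the frame of bay_home between -0.008 and 0.008 m and horizontal distance between tray and bay_home below 0.014 m and angle between the x axis of tray and the x axis of griddle, either way round below 0.1 rad and x of tray_lug in the frame of griddle below 0.03 m and height (world z) of tray below 0.008 m and angle between tray's own z axis and vertical below 0.06 rad and linear speed of tray below 0.02 m/s and contact force between the fingers and tray below 0.1 N); the robot touches nothing.
It fails at once if a bystander is moved by more than 30 mm (distance of any of shaker, pepper_mill, rub_tin, sauce, basting_brush, scraper from where it was at the start of the episode above 0.03 m).
It fails at once if the tray is tipped by more than 0.6 rad (angle between tray's own z axis and vertical above 0.6 rad).
It also fails if it takes over 72 s, if anything falls off the work surface, if the arm or the gripper's body presses on something with over 40 N, if the wrist force passes 120 N, or if a joint passes its speed limit or range.

## Robot

A 6-joint arm with a two-finger parallel gripper is mounted at the origin on the work surface. World frame = base frame: x ahead of the robot, y to its left, z up, the work surface at z = 0. Lengths are in m, angles in degrees, forces in N, time in s.
With the tool pointing down it reaches from about 0.35 to 0.875 m from the base axis. Payload 4.2 kg.
Tool frame: the origin (TCP) lies at the very end of the fingers, on their centre line; the grasp point (between the pads) lies 19 mm behind it (r.grip_point_offset is the distance from the TCP to the grasp point, in m); z points along the fingers, y is the line along which they close (so a half turn about z gives the same grasp; the last joint's range is limited). The gripper opens to 87 mm and grips with 3 to 60 N. Pads are 19 mm wide; open, the fingers measure 117 mm over their backs; the gripper's body (75 mm by 190 mm) begins 51 mm behind the grasp point.
Start: joints at [-53.308, 22.042, 0.453, 0, -68.411, -14.817], TCP at [0.233, -0.58, 0.223] pointing down, gripper open.
Joint ranges: [-179.83, 179.83], [-69.29, 118.12], [-61.27, 80.66], [-181.25, 117.63], [-171.15, -9.14], [-177.46, 177.46]. Speed limits (degrees/s): [159.86, 159.86, 180, 180, 180, 180].

## Interface

Orientations are given as a 3x3 rotation matrix whose columns are the frame's x, y, z axes.
In Python, from station import r gives the robot as it stands.
- The arm moves only by the tool move_arm, never from a script. Its argument "series" is a list of rows, each a list of 3 entries, a list of its own where there are three numbers: the turn, a rotation vector about the tool's x, y, z as a fraction of full scale, then the shift along the tool's x, y, z as a fraction of full scale, then the opening, from 0 (shut) to 1 (fully open). A call has 1 to 12 rows; each row shifts and turns the commanded pose from where the row before left it, along the tool's axes as they then stand; what a row does not reach is not made up. Full scale, the value 1, is 0.5 m for a shift and 0.1 rad for a turn. A row lasts 1/10 s, in which the tool goes at most 50 mm and 8.59 degrees, less where a joint would pass 70% of its speed; a pose out of reach is approached as far as the arm can. A call with a number of a shift or a turn outside -1 to 1 is refused whole. A call with a gripper value outside its range is refused whole. The fingers move at their own pace and stop on an object; the grip force is fixed at half the most. Time passes only in rows, so rows that do not move let the fingers close. It gives the time, the measured TCP pose, the force, the opening and the grip force at its end, in the units of the state.
- r.sense(): the state, without advancing time (a new reading comes with each control period).
- r.capture(name): name is "scene" or "side" or "wrist"; returns a dict with "img" (420x560x3 uint8, red, green, blue), "fx", "fy", "cx", "cy" (pixels), "origin" and "orientation" of the camera in the world. Camera axes: x right, y up, looking along -z (the intrinsics and any distortion apply to the point x, -y, -z); pixel columns grow to the right and rows downward; lengths in m; the calibration is good to about 2 mm. A picture is of the moment at which its call begins. There is no depth.
- r.finish_job(): hands the job in; it is judged then, once.
Trained networks look in the newest picture that a camera, given by its name, has taken for a name from the list of things; names that differ only in an ending like _2 or _b are one class to them, and where a whole thing is asked for, a point or a joint stands for the part that bears it (a point fixed in the world has none). Each returns a list of dicts, best first, with "score" (0 to 1); they miss things now and then, are a little off and sometimes report something else, mostly with a low value. They report only what shows in the picture. A call takes as long as a camera call. They do not tell look-alikes from the thing itself.
- r.cut_out(target, camera): "pixels" (420x560 bool, what is visible of it) and "centre" ([column, row] in pixels, amid what is visible of it).
- r.pinpoint(target, camera): "centre" ([column, row] in pixels: a listed point, or the origin of a listed thing).
The state is a dict: "time_s": time; "joints": joint angles; "joint_velocities": joint speeds; "effort": joint torques, N m; "tcp_pos": TCP position; "ee_rot": TCP orientation; "wrist_force": force on the tool from outside, world axes, zero at the start; "moment": the same for the moment, N m; "gripper_width": opening from 0.0 (shut) to 1.0 (fully open); "gripper_force": force on a finger pad.
Only numpy, scipy, OpenCV 4.12 (cv2) and the standard library are available. Lean on these libraries where they do the work, as an engineer would, in place of code of your own. Each camera call takes 0.05 s, during which the arm holds its last target. There are 200 camera calls.

## Working session

There is one attempt and no reset: what is moved stays moved. The work goes in short steps, Python scripts to look and compute and a tool call to move; the robot and the scene stay as the last step left them, time stands still between calls to the robot, and variables do not carry over. Pictures are saved under pics/ and viewed, at most 11 in all, crops included, and the job is handed in when it is done.

Besides the shell and the picture viewer there is one more tool, called after "Request:" as name([rows], argument=value, ...), one row to a line, values as JSON. move_arm: Moves the arm, as the interface text tells. Its arguments: {"type":"object","properties":{"series":{"type":"array"}},"required":["series"]}

```bash
ls; mkdir -p pics; python3 - <<'E'
from station import r
import cv2
for n in ("scene","side"):
    c=r.capture(n); cv2.imwrite(f"pics/{n}0.png",c["img"][:,:,::-1])
    print(n,[round(c[k],1) for k in("fx","fy","cx","cy")],c["origin"],c["orientation"],[k for k in c])
    for t in ["griddle","active_hinge","active_handle","passive_hinge","passive_handle","caddy","tray","tray_handle","tray_lug","bay_home","shaker","pepper_mill","rub_tin","sauce","basting_brush","scraper"]:
        print(t,[(round(d["score"],2),[round(float(x),1) for x in d["centre"]]) for d in r.pinpoint(t,n)[:3]])
print(r.sense())
E
```

```text
pics
scene [380.7, 380.7, 284.4, 205.3] [ 1.15804453 -0.20233321  1.08174474] [[ 0.3923099  -0.76965602  0.5037088 ]
 [ 0.91979073  0.33350054 -0.20679073]
 [-0.00882943  0.54443273  0.83875803]] ['img', 'fx', 'fy', 'cx', 'cy', 'origin', 'orientation']
griddle [(0.6, [246.7, 279.6]), (0.25, [145.3, 290.5])]
active_hinge [(0.87, [274.5, 240.6])]
active_handle [(0.98, [242.9, 242.8])]
passive_hinge [(0.94, [202.2, 278.4])]
passive_handle [(0.59, [219.0, 256.0])]
caddy [(0.82, [333.6, 170.3])]
tray [(0.89, [336.6, 170.4]), (0.58, [394.6, 151.1])]
tray_handle [(0.94, [334.6, 154.7]), (0.9, [399.3, 146.2])]
tray_lug [(0.76, [410.5, 156.2]), (0.57, [324.5, 138.0]), (0.3, [173.1, 187.7])]
bay_home []
shaker [(0.94, [278.0, 182.9]), (0.51, [236.5, 182.8])]
pepper_mill [(0.74, [138.4, 224.0]), (0.24, [322.7, 137.0])]
rub_tin [(0.64, [145.0, 293.4])]
sauce [(0.84, [349.1, 223.4])]
basting_brush [(0.73, [172.8, 187.0])]
scraper [(0.83, [233.7, 186.4])]
side [445.4, 445.4, 279.2, 212.2] [0.2419098  1.19551842 0.87017023] [[-0.96321957  0.16137868 -0.21486038]
 [-0.26826922 -0.53143889  0.8034950
[... 1050 characters left out ...]
48187662e+01]), 'joint_velocities': array([-0.01746499,  0.10659879, -0.0579875 , -0.02992399,  0.02502366,
        0.1125765 ]), 'effort': array([ 1.91513915e-03, -3.90461361e+01,  1.87621522e+01,  4.22433391e+00,
        1.54933106e-02, -1.74227387e-05]), 'tcp_pos': array([ 0.23287153, -0.57997659,  0.22256312]), 'ee_rot': array([[-9.28006183e-01, -3.72564791e-01, -2.04263981e-05],
       [-3.72564791e-01,  9.28006183e-01, -3.50108516e-05],
       [ 3.19996343e-05, -2.48801301e-05, -9.99999999e-01]]), 'wrist_force': array([-7.30962057e-02,  7.13611760e-05, -4.41590291e-01]), 'moment': array([-0.00376452,  0.01737496, -0.04458348]), 'gripper_force': 0.0, 'gripper_width': 0.9988521834341043}
```

```bash
python3 - <<'E'
import cv2,numpy as np
for n in ("scene","side"):
    im=cv2.imread(f"pics/{n}0.png"); cv2.imwrite(f"pics/{n}0b.png",cv2.resize(im[90:390,110:510],(800,600),interpolation=cv2.INTER_CUBIC))
E
```

```text
(no output)
```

View pics/scene0b.png

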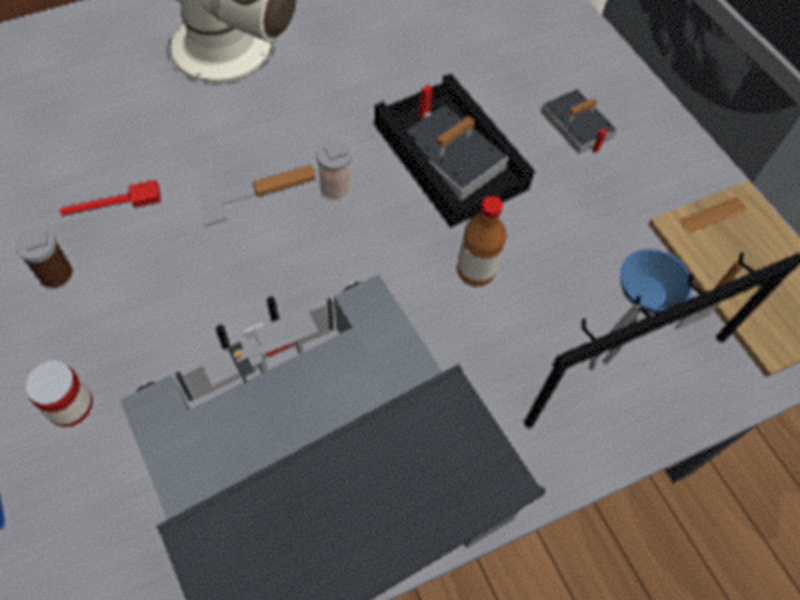

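View pics/side0b.png

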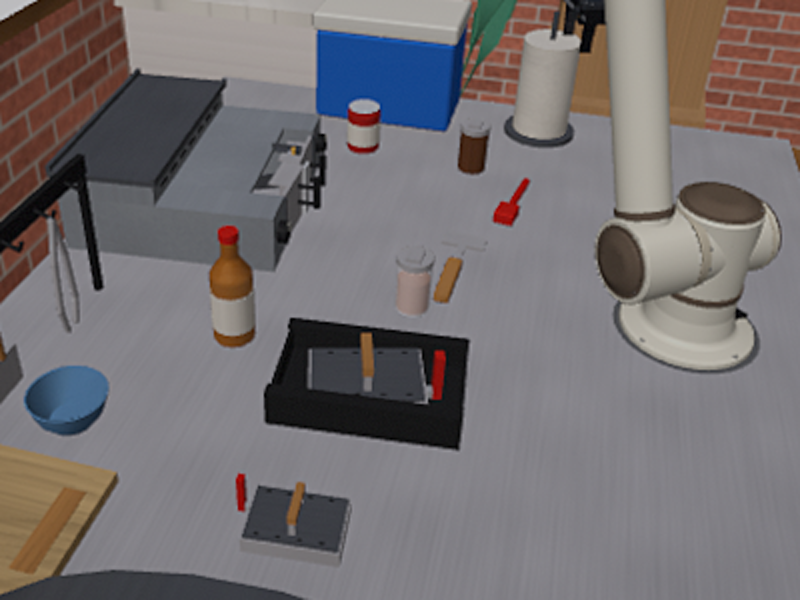

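```bash
cat > h.py <<'E'
import numpy as np
from scipy.optimize import least_squares
from station import r
def proj(c,P):
    p=(np.asarray(P)-c["origin"])@c["orientation"]
    return np.array([c["cx"]+c["fx"]*p[0]/-p[2], c["cy"]-c["fy"]*p[1]/-p[2]])
def onz(c,px,z):
    d=np.array(c["orientation"])@np.array([(px[0]-c["cx"])/c["fx"],-(px[1]-c["cy"])/c["fy"],-1])
    return c["origin"]+d*(z-c["origin"][2])/d[2]
def tri(obs): # [(cam,px)]
    return least_squares(lambda P:np.concatenate([proj(c,P)-px for c,px in obs]),[.6,0,.05]).x
def R2(a): return np.array([[np.cos(a),-np.sin(a)],[np.sin(a),np.cos(a)]])
def pose(g,p): # g=(x,y,yaw)
    return np.append(g[:2]+R2(g[2])@np.asarray(p[:2],float),p[2])
def handle(g,a,side=1): # door handle, angle a, side +1 active
    # along door from hinge: closed -y ; outward normal -x
    al=np.array([-np.sin(a),-np.cos(a)]); no=np.array([-np.cos(a),np.sin(a)])
    q=np.array([-.03,.115])+.075*al+.035*no
    return pose(g,[q[0],q[1]*side,.088])
E
python3 - <<'E'
from h import *
S=r.capture("scene");D=r.capture("side")
o=lambda c,u,v:(c,np.array([u,v]))
print("lug",tri([o(S,324.5,138.0),o(D,327.7,270.7)]),"hd",tri([o(S,334.6,154.7),o(D,291.2,266.7)]))
print("AH",tri([o(S,242.9,242.8),o(D,271.8,182.1)]),"Ahinge",tri([o(S,274.5,240.6),o(D,253.5,189)]))
print("PH",tri([o(S,219,256),o(D,271.6,166.9)]))
def f(v):
    g=v[:3]
    e=[proj(S,pose(g,[-.03,.115,.088]))-[274.5,240.6],proj(S,pose(g,[-.03,-.115,.088]))-[202.2,278.4],proj(S,handle(g,v[3]))-[242.9,242.8],proj(S,handle(g,0,-1))-[219,256],
     proj(D,pose(g,[-.03,.115,.088]))-[253.5,189],proj(D,handle(g,v[3]))-[271.8,182.1],proj(D,handle(g,0,-1))-[271.6,166.9],proj(D,pose(g,[0,0,0]))-[247.7,192.0]]
    return np.concatenate(e)
s=least_squares(f,[.7,-.2,0,.05],loss="soft_l1");print("griddle",s.x,f(s.x).reshape(-1,2).round(1).tolist())
for n,u,v,w,x in [("shaker",278,182.9,314.8,245.4),("mill",138.4,224,342.4,172.9),("tin",145,293.4,291.5,162.9),("sauce",349.1,223.4,226.1,259.2),("brush",172.8,187,363.9,192.8),("scraper",233.7,186.4,336.4,223.8),("caddy",333.6,170.3,296.3,288.3),("tray",336.6,170.4,295.6,285.9)]:
    print(n,onz(S,(u,v),0).round(3),onz(D,(w,x),0).round(3))
# caddy outline from mask
import cv2
for n,c in(("scene",S),("side",D)):
    m=r.cut_out("caddy",n)[0]; t=r.cut_out("tray",n)
    print(n,m["score"],m["pixels"].sum(),[(q["score"],q["centre"]) for q in t])
    np.save(f"m_{n}.npy",m["pixels"])
    M=m["pixels"]|t[0]["pixels"]|t[-1]["pixels"]
    cs,_=cv2.findContours(m["pixels"].astype(np.uint8),0,2);k=max(cs,key=cv2.contourArea)
    print(cv2.approxPolyDP(cv2.convexHull(k),3,True)[:,0].tolist())
E
```

```text
lug [0.34868714 0.28608597 0.0791325 ] hd [0.44206384 0.28845434 0.07612297]
AH [ 0.62664416 -0.12078525  0.08044229] Ahinge [ 0.66498037 -0.03460191  0.09512957]
PH [ 0.64963119 -0.19849981  0.09844225]
griddle [ 0.70710382 -0.14889154  0.12863979  0.08811963] [[-2.0, 0.5], [-2.0, 0.5], [1.4, -1.4], [0.4, 0.4], [0.4, 1.6], [-2.5, -0.8], [-0.4, 3.2], [4.5, 2.5]]
shaker [0.413 0.081 0.   ] [0.42  0.086 0.   ]
mill [ 0.385 -0.406  0.   ] [ 0.41  -0.416  0.   ]
tin [ 0.63  -0.435  0.   ] [ 0.629 -0.44   0.   ]
sauce [0.658 0.231 0.   ] [ 0.664  0.23  -0.   ]
brush [ 0.282 -0.265  0.   ] [ 0.307 -0.284  0.   ]
scraper [ 0.365 -0.068  0.   ] [ 0.373 -0.052  0.   ]
caddy [0.441 0.286 0.   ] [0.43  0.293 0.   ]
tray [0.445 0.295 0.   ] [0.434 0.284 0.   ]
scene 0.7 2129 [(0.67, [395.8, 151.3]), (0.6, [338.1, 165.0])]
[[333, 127], [376, 174], [371, 186], [339, 202], [330, 198], [297, 153], [299, 142]]
side 0.73 3885 [(0.7, [344.5, 163.5]), (0.69, [257.9, 353.0]), (0.62, [300.8, 276.2])]
[[255, 249], [343, 259], [339, 315], [244, 302], [241, 289]]
```

Request:
move_arm([
  [[0,0,0.86],[0,0,-0.06],1],
  [[0,0,0.86],[0,0,-0.06],1],
  [[0,0,0.86],[0,0,-0.06],1],
  [[0,0,0],[-0.07,0.069,0],1],
  [[0,0,0],[-0.07,0.069,0],1],
  [[0,0,0],[-0.07,0.069,0],1],
  [[0,0,0],[-0.07,0.069,0],1],
  [[0,0,0],[-0.07,0.069,0],1],
  [[0,0,0],[-0.07,0.069,0],1],
  [[0,0,0],[-0.07,0.069,0],1],
  [[0,0,0],[-0.07,0.069,0],1],
  [[0,0,0],[-0.07,0.069,0],0.5],
])

```text
time_s: 3.2
tcp_pos: [0.508, -0.2311, 0.313]
ee_rot: [[-0.992, -0.124, 0.001], [-0.124, 0.992, -0.0], [-0.001, -0.0, -1.0]]
wrist_force: [0.4, -0.4, -0.3]
gripper_width: 0.962
gripper_force: 0.0
```

```bash
python3 - <<'E'
from h import *
import cv2
W=r.capture("wrist"); cv2.imwrite("pics/w1.png",cv2.resize(W["img"][:,:,::-1],(784,588)))
s=r.sense(); print(s["tcp_pos"],s["time_s"]); print((W["origin"]-s["tcp_pos"])@s["ee_rot"], s["ee_rot"].T@W["orientation"],W["fx"],W["cx"],W["cy"])
for t in ["griddle","active_hinge","active_handle","passive_hinge","passive_handle"]:
    print(t,[(round(d["score"],2),[round(float(x),1) for x in d["centre"]],onz(W,d["centre"],.0 if t=="griddle" else .088).round(4)) for d in r.pinpoint(t,"wrist")[:3]])
E
```

```text
[ 0.51212095 -0.22679447  0.3121645 ] 3.25
[ 0.076534   -0.00255527 -0.16153156] [[-0.00557308  0.96515643  0.26161424]
 [ 0.99998169  0.00476195  0.00373431]
 [ 0.0023584   0.26163026 -0.96516529]] 328.42606066783844 280.3572445995552 210.21043265952653
griddle [(0.9, [316.4, 298.7], array([ 0.7048, -0.1481,  0.    ])), (0.2, [502.4, 134.0], array([0.4164, 0.0716, 0.    ]))]
active_hinge []
active_handle []
passive_hinge [(0.65, [235.9, 316.1], array([ 0.6939, -0.2677,  0.088 ]))]
passive_handle [(0.77, [294.9, 291.5], array([ 0.6479, -0.1945,  0.088 ]))]
```

View pics/w1.png

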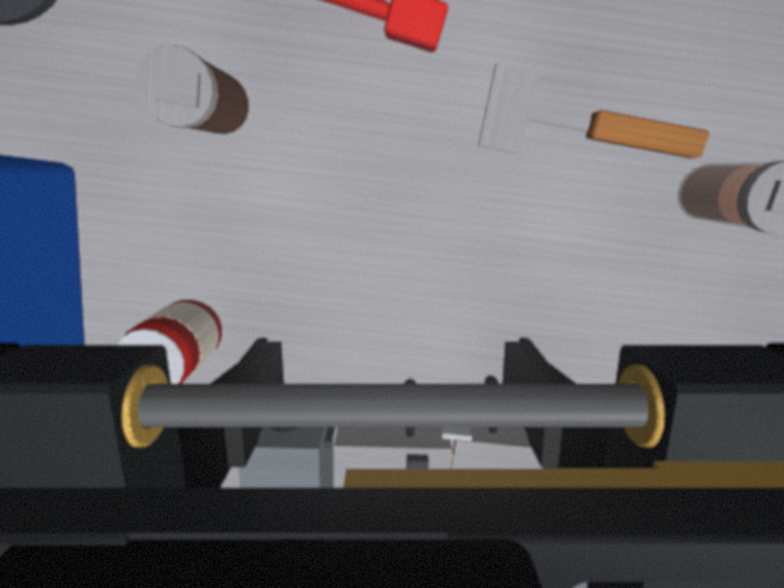

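```bash
python3 - <<'E'
from h import *
S=r.capture("scene");D=r.capture("side");W=r.capture("wrist")
def f(v):
    g=v[:3]; H=lambda s:pose(g,[-.03,.115*s,.088])
    e=[proj(S,H(1))-[274.5,240.6],proj(S,H(-1))-[202.2,278.4],proj(S,handle(g,v[3]))-[242.9,242.8],proj(S,handle(g,0,-1))-[219,256],
     proj(D,H(1))-[253.5,189],proj(D,handle(g,v[3]))-[271.8,182.1],proj(D,handle(g,0,-1))-[271.6,166.9],
     proj(W,H(-1))-[235.9,316.1],proj(W,handle(g,0,-1))-[294.9,291.5],proj(W,pose(g,[0,0,0]))-[316.4,298.7]]
    return np.concatenate(e)
s=least_squares(f,[.7,-.15,.12,.05],loss="soft_l1");print("griddle",s.x,f(s.x).reshape(-1,2).round(1).tolist())
print("act h",handle(s.x,s.x[3]), proj(W,handle(s.x,s.x[3])), "pas",handle(s.x,0,-1))
import cv2
cv2.imwrite("pics/w2.png",cv2.resize(W["img"][240:330,250:400,::-1],None,fx=5,fy=5))
for n in("wrist","scene"):
  for t in("active_handle","passive_handle"):
    print(n,t,[(d["score"],d["centre"],) for d in r.pinpoint(t,n)])
E
```

```text
griddle [ 0.70563937 -0.15056224  0.12875239  0.08431703] [[-2.8, 0.3], [-2.7, 0.3], [0.6, -1.5], [-0.3, 0.2], [0.9, 1.5], [-2.1, -1.0], [0.1, 3.0], [1.9, -0.5], [-0.7, 0.1], [0.2, 1.6]]
act h [ 0.62948814 -0.11684671  0.088     ] [358.26688182 286.96229388] pas [ 0.64631326 -0.19857695  0.088     ]
wrist active_handle []
wrist passive_handle [(0.78, [296.1, 294.2])]
scene active_handle [(0.57, [245.7, 242.2])]
scene passive_handle [(0.71, [219.4, 253.8])]
```

View pics/w2.png

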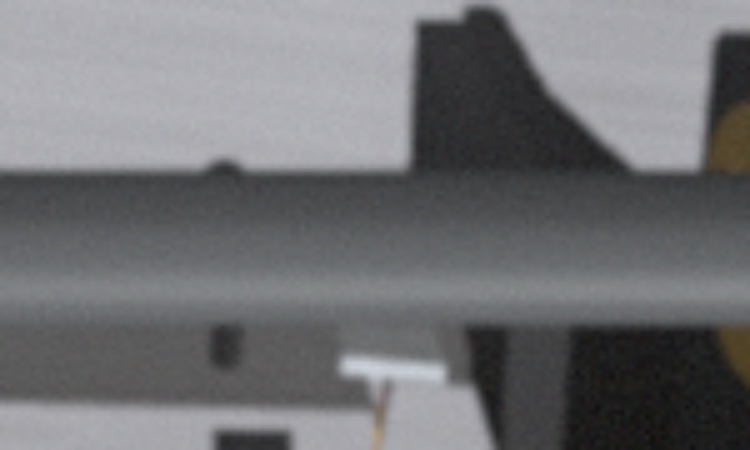

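Request:
move_arm([
  [[0,0,0],[-0.064,0.047,0],0.48],
  [[0,0,0],[-0.064,0.047,0],0.48],
  [[0,0,0],[-0.064,0.047,0],0.48],
  [[0,0,0],[-0.065,0.047,0],0.48],
  [[0,0,0],[0,0,0.08],0.48],
  [[0,0,0],[0,0,0.08],0.48],
  [[0,0,0],[0,0,0.08],0.48],
  [[0,0,0],[0,0,0.08],0.48],
  [[0,0,0],[0,0,0.08],0.48],
  [[0,0,0],[0,0,0],0.48],
  [[0,0,0],[0,0,0],0.48],
])

```text
time_s: 4.95
tcp_pos: [0.6235, -0.1243, 0.1131]
ee_rot: [[-0.992, -0.124, -0.0], [-0.124, 0.992, -0.001], [0.0, -0.001, -1.0]]
wrist_force: [1.0, 0.3, 1.3]
gripper_width: 0.48
gripper_force: 0.0
```

```bash
python3 - <<'E'
from h import *
import cv2
s=r.sense();print(s["tcp_pos"],s["gripper_width"],s["time_s"])
S=r.capture("side");C=r.capture("scene")
def big(c,P,h=45,k=6):
    u=proj(c,P).astype(int);return cv2.resize(c["img"][u[1]-h:u[1]+h,u[0]-h:u[0]+h,::-1],(400,400),interpolation=cv2.INTER_CUBIC)
cv2.imwrite("pics/a1.png",np.hstack([big(C,[.63,-.12,.1]),big(S,[.63,-.12,.1])]))
for n,c in(("side",S),("scene",C)):
    print(n,proj(c,s["tcp_pos"]),[(d["score"],d["centre"],) for d in r.pinpoint("active_handle",n)])
E
```

```text
[ 0.62350259 -0.12432946  0.1130677 ] 0.47988544996376364 4.95
side [272.00602238 174.15468114] [(0.36, [342.8, 171.8])]
scene [239.54355405 236.49132769] [(0.97, [243.1, 242.1])]
```

View pics/a1.png

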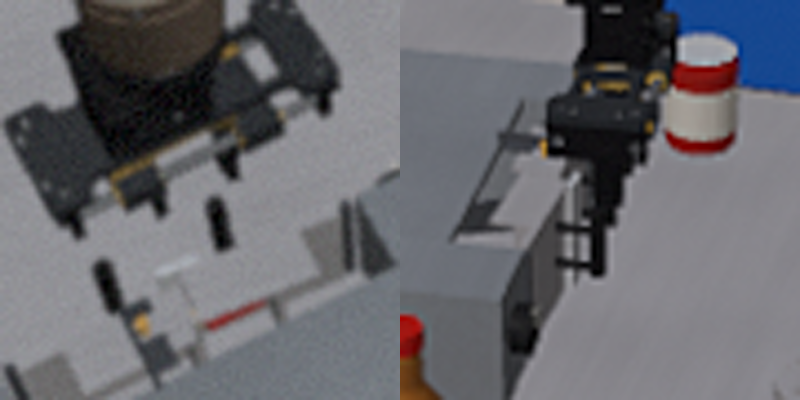

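```bash
python3 - <<'E'
from h import *
C=r.capture("scene")
for p in[(243,242.4),(219.2,254.9)]: print(onz(C,p,.088))
s=r.sense();print(s["tcp_pos"])
P=onz(C,(243,242.4),.088)
print("tool delta",(P-s["tcp_pos"])@s["ee_rot"])
E
```

```text
[ 0.63221705 -0.11953576  0.088     ]
[ 0.64306224 -0.19601135  0.088     ]
[ 0.62435164 -0.12385472  0.11508504]
tool delta [-0.00821775  0.00332949  0.02712011]
```

Request:
move_arm([
  [[0,0,0],[-0.016,0.009,0],0.48],
  [[0,0,0],[0,0,0.044],0.48],
  [[0,0,0],[0,0,0.042],0.48],
  [[0,0,0],[0,0,0],0],
  [[0,0,0],[0,0,0],0],
  [[0,0,0],[0,0,0],0],
  [[0,0,0],[0,0,0],0],
  [[0,0,0],[0,0,0],0],
])

```text
time_s: 6.0
tcp_pos: [0.6335, -0.1157, 0.0711]
ee_rot: [[-0.992, -0.124, 0.008], [-0.124, 0.992, 0.003], [-0.009, 0.002, -1.0]]
wrist_force: [3.6, 8.5, -1.7]
gripper_width: 0.155
gripper_force: 30.0
```

```bash
cat >> h.py <<'E'
def swing(H,tot,n,turn):
    """rows: rotate TCP about H by tot rad (world), n rows, tool turned by turn (world) overall"""
    s=r.sense();p=s["tcp_pos"][:2]-H;x=s["ee_rot"][:2,0];yaw=np.arctan2(x[1],x[0])
    print("R",np.hypot(*p),"yaw",yaw,"tcp",s["tcp_pos"],"F",s["wrist_force"].round(1))
    for i in range(n):
        d=R2(tot*(i+1)/n)@p-R2(tot*i/n)@p
        a=yaw+turn*(i+.5)/n
        dx=d@[np.cos(a),np.sin(a)];dy=d@[np.sin(a),-np.cos(a)]
        print([0,0,round(-turn/n/.1,2)],[round(dx/.5,4),round(dy/.5,4),0])
E
python3 -c "
from h import *
g=(.706,-.150,.125)
swing(pose(g,[-.03,.115,0])[:2],-1.68,14,-.91)"
```

```text
R 0.08115882056956747 yaw -3.0175603081539317 tcp [ 0.63352243 -0.11567479  0.07110913] F [ 3.6  8.5 -1.7]
[0, 0, 0.65] [np.float64(0.017), np.float64(0.0095), 0]
[0, 0, 0.65] [np.float64(0.0165), np.float64(0.0104), 0]
[0, 0, 0.65] [np.float64(0.0159), np.float64(0.0113), 0]
[0, 0, 0.65] [np.float64(0.0152), np.float64(0.0121), 0]
[0, 0, 0.65] [np.float64(0.0145), np.float64(0.013), 0]
[0, 0, 0.65] [np.float64(0.0138), np.float64(0.0137), 0]
[0, 0, 0.65] [np.float64(0.013), np.float64(0.0145), 0]
[0, 0, 0.65] [np.float64(0.0122), np.float64(0.0152), 0]
[0, 0, 0.65] [np.float64(0.0113), np.float64(0.0158), 0]
[0, 0, 0.65] [np.float64(0.0105), np.float64(0.0164), 0]
[0, 0, 0.65] [np.float64(0.0095), np.float64(0.017), 0]
[0, 0, 0.65] [np.float64(0.0086), np.float64(0.0175), 0]
[0, 0, 0.65] [np.float64(0.0076), np.float64(0.0179), 0]
[0, 0, 0.65] [np.float64(0.0066), np.float64(0.0183), 0]
```

Request:
move_arm([
  [[0,0,0.65],[0.017,0.0095,0],0],
  [[0,0,0.65],[0.0165,0.0104,0],0],
  [[0,0,0.65],[0.016,0.0113,0],0],
  [[0,0,0.65],[0.0152,0.012,0],0],
  [[0,0,0.65],[0.0145,0.013,0],0],
  [[0,0,0.65],[0.0138,0.0137,0],0],
  [[0,0,0.65],[0.013,0.0145,0],0],
  [[0,0,0],[0,0,0],0],
])

```text
time_s: 6.8
tcp_pos: [0.5878, -0.0709, 0.0711]
ee_rot: [[-0.946, 0.324, 0.015], [0.325, 0.946, 0.003], [-0.013, 0.007, -1.0]]
wrist_force: [10.8, 4.4, -7.9]
gripper_width: 0.152
gripper_force: 30.0
```

```bash
python3 -c "
from h import *
g=(.706,-.150,.125)
H=pose(g,[-.03,.115,0])[:2];swing(H,-.84,7,-.45)
print(r.sense()['gripper_width'],R2(-.125)@(r.sense()['tcp_pos'][:2]-H))"
```

```text
R 0.08041929320555287 yaw 2.8110483650416382 tcp [ 0.58779096 -0.07087266  0.07112301] F [10.8  4.4 -7.9]
[0, 0, 0.64] [np.float64(0.0124), np.float64(0.0147), 0]
[0, 0, 0.64] [np.float64(0.0116), np.float64(0.0154), 0]
[0, 0, 0.64] [np.float64(0.0107), np.float64(0.016), 0]
[0, 0, 0.64] [np.float64(0.0098), np.float64(0.0166), 0]
[0, 0, 0.64] [np.float64(0.0089), np.float64(0.0171), 0]
[0, 0, 0.64] [np.float64(0.0079), np.float64(0.0176), 0]
[0, 0, 0.64] [np.float64(0.0069), np.float64(0.018), 0]
0.15216395919936312 [-0.07742156 -0.02175236]
```

Request:
move_arm([
  [[0,0,0.64],[0.0124,0.0147,0],0],
  [[0,0,0.64],[0.0116,0.0154,0],0],
  [[0,0,0.64],[0.0107,0.016,0],0],
  [[0,0,0.64],[0.0098,0.0166,0],0],
  [[0,0,0.64],[0.009,0.017,0],0],
  [[0,0,0.64],[0.008,0.0176,0],0],
  [[0,0,0.64],[0.007,0.018,0],0],
  [[0,0,0],[0.006,0.018,0],0],
  [[0,0,0],[0,0,0],0],
])

```text
time_s: 7.7
tcp_pos: [0.587, 0.0007, 0.071]
ee_rot: [[-0.712, 0.702, 0.004], [0.702, 0.712, -0.0], [-0.003, 0.003, -1.0]]
wrist_force: [3.1, -2.2, 0.5]
gripper_width: 0.151
gripper_force: 30.0
```

```bash
python3 -c "
from h import *
g=(.706,-.150,.125)
H=pose(g,[-.03,.115,0])[:2];q=R2(-.125)@(r.sense()['tcp_pos'][:2]-H)
print(q,np.hypot(*q),np.arctan2(-q[0],-q[1])-.4366, r.sense()['joints'].round(1))"
```

```text
[-0.06925317  0.04937045] 0.08504964534402798 1.7535263747460137 [ 1.590e+01  2.680e+01 -1.620e+01  1.000e-01 -4.680e+01 -1.506e+02]
```

Request:
move_arm([
  [[0,0,0],[0,0,0],0.3],
  [[0,0,0],[0,0,0],0.3],
  [[0,0,0],[0,0,-0.1],0.3],
  [[0,0,-0.95],[0,0,-0.1],0],
  [[0,0,-0.95],[0,0,-0.06],0],
  [[0,0,-0.95],[0,0,0],0],
  [[0,0,-0.95],[0,0,0],0],
  [[0,0,-0.95],[0,0,0],0],
  [[0,0,-0.95],[0,0,0],0],
  [[0,0,-0.95],[0,0,0],0],
  [[0,0,-0.95],[0,0,0],0],
  [[0,0,-0.95],[0,0,0],0],
])

```text
time_s: 8.9
tcp_pos: [0.5842, 0.0005, 0.1993]
ee_rot: [[-0.997, -0.08, -0.001], [-0.08, 0.997, 0.0], [0.001, 0.0, -1.0]]
wrist_force: [-0.0, 0.1, 0.4]
gripper_width: 0.004
gripper_force: 0.0
```

```bash
python3 - <<'E'
from h import *
import cv2
out=[]
for n in("scene","side"):
    C=r.capture(n)
    for t,z in(("bolt_thumb",.088),("active_handle",.088),("passive_handle",.088),("active_hinge",.088),("passive_hinge",.088)):
        print(n,t,[(d["score"],d["centre"],onz(C,d["centre"],z).round(4)) for d in r.pinpoint(t,n)[:2]])
    u=proj(C,[.66,-.15,.09]).astype(int);out.append(cv2.resize(C["img"][u[1]-45:u[1]+45,u[0]-45:u[0]+45,::-1],(400,400),interpolation=cv2.INTER_CUBIC))
cv2.imwrite("pics/b1.png",np.hstack(out));s=r.sense();print(s["tcp_pos"],s["time_s"])
E
```

```text
scene bolt_thumb [(0.56, [249.2, 258.9], array([ 0.689 , -0.1211,  0.088 ]))]
scene active_handle [(0.85, [275.8, 218.9], array([ 0.5962, -0.0007,  0.088 ]))]
scene passive_handle [(0.82, [218.2, 252.9], array([ 0.6359, -0.1967,  0.088 ])), (0.24, [274.3, 219.6], array([ 0.5967, -0.0059,  0.088 ]))]
scene active_hinge [(0.91, [276.3, 240.6], array([ 0.6654, -0.0277,  0.088 ]))]
scene passive_hinge [(0.9, [198.4, 273.2], array([ 0.6738, -0.2667,  0.088 ]))]
side bolt_thumb [(0.64, [254.7, 176.6], array([ 0.6903, -0.1323,  0.088 ])), (0.56, [338.8, 223.3], array([0.3536, 0.0696, 0.088 ]))]
side active_handle [(0.86, [271.3, 198.3], array([ 0.5919, -0.0087,  0.088 ]))]
side passive_handle [(0.69, [274.0, 170.2], array([ 0.6376, -0.199 ,  0.088 ]))]
side active_hinge [(0.87, [250.4, 192.8], array([ 0.6693, -0.0217,  0.088 ])), (0.69, [294.8, 289.1], array([0.4136, 0.3878, 0.088 ]))]
side passive_hinge [(0.69, [362.7, 192.0], array([ 0.3051, -0.1388,  0.088 ])), (0.63, [262.9, 161.3], array([ 0.6977, -0.2548,  0.088 ]))]
[5.85023733e-01 5.62537050e-04 1.99517301e-01] 9.5
```

View pics/b1.png

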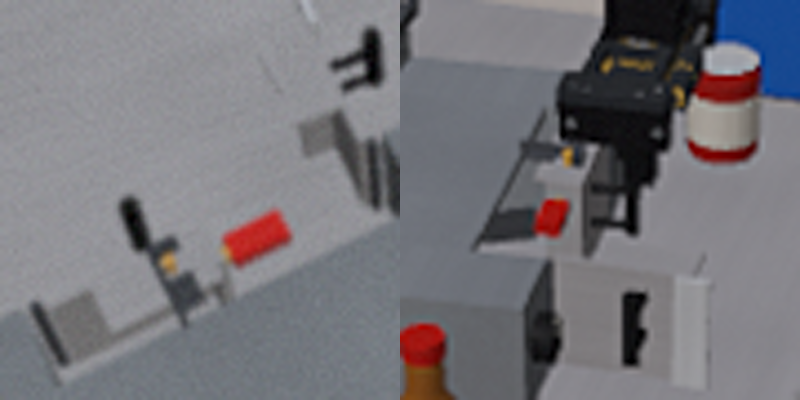

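```bash
python3 - <<'E'
from h import *
for n in("scene","side"):
    C=r.capture(n);u=proj(C,[.69,-.127,.088]).astype(int)
    I=C["img"].astype(int);m=(I[...,0]>130)&(I[...,1]<80)&(I[...,2]<80)
    m2=np.zeros_like(m);m2[u[1]-18:u[1]+18,u[0]-18:u[0]+18]=1
    v,w=np.nonzero(m&m2);p=np.array([w.mean(),v.mean()]);P=onz(C,p,.088 if n=="scene" else .086)
    print(n,m[m2].sum(),p,P,R2(-.125)@(P[:2]-[.706,-.150]))
s=r.sense();print(s["tcp_pos"], (np.array([.690,-.127,.1])-s["tcp_pos"])@s["ee_rot"],s["ee_rot"].round(3))
E
```

```text
scene 101 [248.41584158 261.31683168] [ 0.69521888 -0.12576063  0.088     ] [-0.00767496  0.02539438]
side 44 [252.54545455 178.31818182] [ 0.69492425 -0.12152989  0.086     ] [-0.00743983  0.02962884]
[5.85036636e-01 5.66338656e-04 1.99526567e-01] [-0.09502664 -0.1351368   0.09951884] [[-0.997 -0.076 -0.   ]
 [-0.076  0.997  0.   ]
 [ 0.     0.    -1.   ]]
```

Request:
move_arm([
  [[0,0,0],[-0.049,-0.0664,0],0],
  [[0,0,0],[-0.049,-0.0664,0],0],
  [[0,0,0],[-0.049,-0.0664,0],0],
  [[0,0,0],[-0.049,-0.0664,0],0],
  [[0,0,-0.4],[0,0,0.09],0],
  [[0,0,0],[0,0,0.09],0],
  [[0,0,0],[0,0,0],0],
  [[0,0,0],[0,0,0.03],0],
  [[0,0,0],[0,0,0.03],0],
  [[0,0,0],[0,0,0.02],0],
  [[0,0,0],[0,0,0.005],0],
  [[0,0,0],[0,0,0],0],
])

```text
time_s: 10.8
tcp_pos: [0.6938, -0.1243, 0.0684]
ee_rot: [[-0.993, -0.116, 0.003], [-0.116, 0.993, -0.0], [-0.003, -0.001, -1.0]]
wrist_force: [0.6, -0.1, 2.7]
gripper_width: 0.0
gripper_force: 1.2
```

Request:
move_arm([
  [[0,0,0],[0,0,0.004],0],
  [[0,0,0],[0,0,-0.09],0.4],
  [[0,0,0],[0,0,-0.09],0.5],
  [[0,0,0],[0.057,-0.067,0],0.5],
  [[0,0,0],[0.057,-0.067,0],0.5],
  [[0,0,0],[0,0,0],0.5],
  [[0,0,0],[0,0,0.085],0.5],
  [[0,0,0],[0,0,0.085],0.5],
  [[0,0,0],[0,0,0],0],
  [[0,0,0],[0,0,0],0],
  [[0,0,0],[0,0,0],0],
  [[0,0,0],[0,0,0],0],
])

```text
time_s: 12.0
tcp_pos: [0.6457, -0.1976, 0.0728]
ee_rot: [[-0.993, -0.116, 0.005], [-0.116, 0.993, -0.001], [-0.005, -0.001, -1.0]]
wrist_force: [-0.8, 0.9, 0.1]
gripper_width: 0.219
gripper_force: 0.0
```

```bash
python3 -c "
from h import *
g=(.706,-.150,.125)
H=pose(g,[-.03,-.115,0])[:2];swing(H,.88,8,.45)
q=R2(-.125)@(r.sense()['tcp_pos'][:2]-H)
print(r.sense()['gripper_width'],q,np.arctan2(-q[0],q[1])-.4366,r.sense()['joints'])"
```

```text
R 0.08336668722570445 yaw -3.0251881130796088 tcp [ 0.64569654 -0.19758468  0.07283516] F [-0.8  0.9  0.1]
[0, 0, -0.56] [np.float64(0.0163), np.float64(-0.0084), 0]
[0, 0, -0.56] [np.float64(0.0158), np.float64(-0.0093), 0]
[0, 0, -0.56] [np.float64(0.0153), np.float64(-0.0101), 0]
[0, 0, -0.56] [np.float64(0.0147), np.float64(-0.0109), 0]
[0, 0, -0.56] [np.float64(0.0141), np.float64(-0.0117), 0]
[0, 0, -0.56] [np.float64(0.0134), np.float64(-0.0125), 0]
[0, 0, -0.56] [np.float64(0.0128), np.float64(-0.0132), 0]
[0, 0, -0.56] [np.float64(0.012), np.float64(-0.0138), 0]
0.2193829381093069 [-0.03576556  0.07530491] 0.006802034219174968 [-3.31340929e+00  3.38926748e+01 -2.50512108e+00  3.13852742e-02
 -5.33290533e+01 -8.00359523e+01]
```

Still closing; let it close, then swing.

Request:
move_arm([
  [[0,0,0],[0,0,0],0],
  [[0,0,0],[0,0,0],0],
  [[0,0,-0.56],[0.0163,-0.0084,0],0],
  [[0,0,-0.56],[0.0158,-0.0093,0],0],
  [[0,0,-0.56],[0.0153,-0.01,0],0],
  [[0,0,-0.56],[0.0147,-0.011,0],0],
  [[0,0,-0.56],[0.014,-0.0117,0],0],
  [[0,0,-0.56],[0.0134,-0.0125,0],0],
  [[0,0,-0.56],[0.0128,-0.0132,0],0],
  [[0,0,-0.56],[0.012,-0.0138,0],0],
  [[0,0,0],[0,0,0],0],
])

```text
time_s: 13.1
tcp_pos: [0.6044, -0.2569, 0.0723]
ee_rot: [[-0.844, -0.536, 0.001], [-0.536, 0.844, -0.001], [-0.001, -0.001, -1.0]]
wrist_force: [-2.7, 3.1, 7.3]
gripper_width: 0.149
gripper_force: 30.0
```

```bash
python3 -c "
from h import *
g=(.706,-.150,.125)
H=pose(g,[-.03,-.115,0])[:2]
q=R2(-.125)@(r.sense()['tcp_pos'][:2]-H)
a=np.arctan2(-q[0],q[1])-.4366
print(r.sense()['gripper_width'],q,a)
swing(H,1.78-a,9,.45)"
```

```text
0.14874617776563775 [-0.0841657  0.0215547] 0.8834863202961641
R 0.08688193310333013 yaw -2.575782148834561 tcp [ 0.60437533 -0.25694979  0.07232666] F [-2.7  3.1  7.3]
[0, 0, -0.5] [np.float64(0.0107), np.float64(-0.0136), 0]
[0, 0, -0.5] [np.float64(0.01), np.float64(-0.0141), 0]
[0, 0, -0.5] [np.float64(0.0093), np.float64(-0.0146), 0]
[0, 0, -0.5] [np.float64(0.0086), np.float64(-0.015), 0]
[0, 0, -0.5] [np.float64(0.0078), np.float64(-0.0154), 0]
[0, 0, -0.5] [np.float64(0.007), np.float64(-0.0158), 0]
[0, 0, -0.5] [np.float64(0.0062), np.float64(-0.0161), 0]
[0, 0, -0.5] [np.float64(0.0054), np.float64(-0.0164), 0]
[0, 0, -0.5] [np.float64(0.0046), np.float64(-0.0167), 0]
```

Request:
move_arm([
  [[0,0,-0.5],[0.0107,-0.0136,0],0],
  [[0,0,-0.5],[0.01,-0.0141,0],0],
  [[0,0,-0.5],[0.0093,-0.0146,0],0],
  [[0,0,-0.5],[0.0086,-0.015,0],0],
  [[0,0,-0.5],[0.0078,-0.0154,0],0],
  [[0,0,-0.5],[0.007,-0.0158,0],0],
  [[0,0,-0.5],[0.0062,-0.016,0],0],
  [[0,0,-0.5],[0.0054,-0.0164,0],0],
  [[0,0,-0.5],[0.0046,-0.0167,0],0],
  [[0,0,0],[0,0,0],0],
  [[0,0,0],[0,0,0],0.3],
  [[0,0,0],[0,0,0],0.3],
])

```text
time_s: 14.3
tcp_pos: [0.6263, -0.3287, 0.0705]
ee_rot: [[-0.529, -0.849, 0.001], [-0.849, 0.529, -0.0], [-0.0, -0.001, -1.0]]
wrist_force: [-0.5, 0.4, -0.3]
gripper_width: 0.249
gripper_force: 0.0
```

```bash
python3 -c "
from h import *
g=(.706,-.150,.125)
H=pose(g,[-.03,-.115,0])[:2]
q=R2(-.125)@(r.sense()['tcp_pos'][:2]-H)
a=np.arctan2(-q[0],q[1])-.4366
s=r.sense();x=s['ee_rot'][:2,0]
print(s['gripper_width'],q,a,np.degrees(np.arctan2(x[1],x[0])),s['joints'].round(1))"
```

```text
0.24871340375088946 [-0.07135857 -0.05241101] 1.7676864894675557 -121.94900090965021 [-14.6  36.9   2.9  -0.  -56.  -17.3]
```

Request:
move_arm([
  [[0,0,0],[0,0,-0.09],0.3],
  [[0,0,-0.98],[0,0,-0.09],0.5],
  [[0,0,-0.98],[0,0,-0.09],0.6],
  [[0,0,-0.98],[0,0,-0.09],0.6],
  [[0,0,-0.98],[0,0,0],0.6],
  [[0,0,-0.98],[0,0,0],0.6],
  [[0,0,-0.98],[0,0,0],0.6],
  [[0,0,-0.98],[0,0,0],0.6],
  [[0,0,-0.98],[0,0,0],0.6],
  [[0,0,0],[-0.095,0.0035,0],0.6],
  [[0,0,0],[-0.095,0.0035,0],0.6],
  [[0,0,0],[-0.095,0.0035,0],0.6],
])

```text
time_s: 15.5
tcp_pos: [0.5886, -0.1893, 0.2495]
ee_rot: [[0.224, -0.975, 0.0], [-0.975, -0.224, 0.0], [-0.0, -0.0, -1.0]]
wrist_force: [0.7, 0.8, 0.6]
gripper_width: 0.603
gripper_force: 0.0
```

Request:
move_arm([
  [[0,0,0],[-0.095,0.0035,0],0.6],
  [[0,0,0],[-0.095,0.0035,0],0.6],
  [[0,0,0],[-0.095,0.0035,0],0.6],
  [[0,0,0],[-0.095,0.0035,0],0.6],
  [[0,0,0],[-0.095,0.0035,0],0.6],
  [[0,0,0],[-0.095,0.0035,0],0.6],
  [[0,0,0],[-0.095,0.0035,0],0.6],
  [[0,0,0],[-0.095,0.0035,0],0.6],
  [[0,0,0],[-0.095,0.0035,0],0.6],
  [[0,0,0],[-0.095,0.0035,0],0.6],
  [[0,0,0],[-0.095,0.0035,0],0.6],
  [[0,0,0],[-0.095,0.0035,0],0.6],
])

```text
time_s: 16.7
tcp_pos: [0.4393, 0.3621, 0.2502]
ee_rot: [[0.226, -0.974, 0.0], [-0.974, -0.226, 0.001], [-0.001, -0.001, -1.0]]
wrist_force: [0.7, 0.9, -0.1]
gripper_width: 0.598
gripper_force: 0.0
```

```bash
python3 - <<'E'
from h import *
import cv2
W=r.capture("wrist"); cv2.imwrite("pics/t1.png",cv2.resize(W["img"][:,:,::-1],(784,588)))
s=r.sense(); x=s["ee_rot"][:2,0];print(s["tcp_pos"],s["time_s"],np.degrees(np.arctan2(x[1],x[0])),s["joints"].round(1))
for t,z in(("tray_handle",.074),("tray_lug",.076),("tray",.006),("caddy",0)):
    print(t,[(round(d["score"],2),d["centre"],onz(W,d["centre"],z).round(4)) for d in r.pinpoint(t,"wrist")[:3]])
C=r.capture("scene")
for n in("scene",):
  for t in("active_handle","passive_handle"):
    print(n,t,[(d["score"],onz(C,d["centre"],.088)) for d in r.pinpoint(t,n)])
E
```

```text
[0.43846481 0.36803512 0.24960865] 16.75 -76.69187236528663 [ 56.2  15.8  -4.8  -0.1 -69.2 -42.9]
tray_handle [(0.96, [230.5, 316.1], array([0.4624, 0.5198, 0.074 ])), (0.78, [296.7, 120.5], array([0.4395, 0.2888, 0.074 ]))]
tray_lug [(0.84, [388.8, 140.2], array([0.3455, 0.2865, 0.076 ]))]
tray [(0.91, [291.6, 119.0], array([0.4427, 0.2878, 0.006 ])), (0.63, [237.2, 296.1], array([0.4607, 0.5329, 0.006 ]))]
caddy []
scene active_handle [(0.92, array([ 0.59274091, -0.00787608,  0.088     ]))]
scene passive_handle []
```

View pics/t1.png

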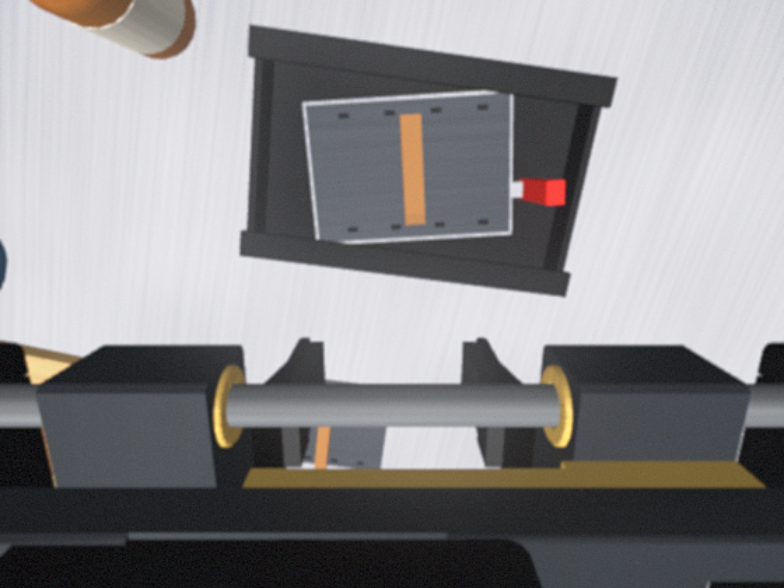

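```bash
python3 - <<'E'
from h import *
W=r.capture("wrist")
f=lambda u,v,z:onz(W,(u/1.4,v/1.4),z)
c=np.array([f(250,26,.056),f(616,78,.056),f(567,296,.056),f(241,255,.056)])
print(c.round(4).tolist(), c.mean(0), [np.hypot(*(c[i]-c[(i+1)%4])[:2]).round(4) for i in range(4)])
for a,b in((1,0),(2,3)):
    d=c[b]-c[a];print("caddy yaw",np.arctan2(d[1],d[0]))
a,b=f(411,115,.081),f(415.5,224,.081);d=a-b;print("bar",a,b,(a+b)/2,"yaw",np.arctan2(-d[0],d[1]))
l=f(554,192,.091);print("lug",l)
t=[f(304,103,.041),f(513,94,.041),f(511,234,.041),f(319,243,.041)]
print("tray",np.mean(t,0),[np.arctan2((p-q)[1],(p-q)[0]) for p,q in((t[0],t[1]),(t[3],t[2]))])
s=r.sense();print(s["tcp_pos"],s["joints"])
E
```

```text
[[0.5735, 0.2183, 0.056], [0.3158, 0.1932, 0.056], [0.2983, 0.3536, 0.056], [0.5573, 0.3788, 0.056]] [0.43622509 0.28598996 0.056     ] [np.float64(0.2589), np.float64(0.1614), np.float64(0.2602), np.float64(0.1613)]
caddy yaw 0.0973963383658137
caddy yaw 0.09689867833239706
bar [0.45207624 0.25228536 0.081     ] [0.43193009 0.32244231 0.081     ] [0.44200317 0.28736384 0.081     ] yaw -2.8619585330207595
lug [0.34601372 0.27939505 0.091     ]
tray [0.44151659 0.28749239 0.041     ] [np.float64(0.26504773441014634), np.float64(0.27203973421192434)]
[0.44069705 0.35879603 0.25028941] [ 5.54827864e+01  1.54424706e+01 -5.15011385e+00  3.66801030e-04
 -6.93907749e+01 -4.25754993e+01]
```

Request:
move_arm([
  [[0,0,-0.42],[0,0,0],0.42],
  [[0,0,0],[0.0692,0.0178,0],0.42],
  [[0,0,0],[0.0692,0.0178,0],0.42],
  [[0,0,0],[0,0,0.097],0.42],
  [[0,0,0],[0,0,0.097],0.42],
  [[0,0,0],[0,0,0.097],0.42],
  [[0,0,0],[0,0,0.098],0.42],
  [[0,0,0],[0,0,0],0],
  [[0,0,0],[0,0,0],0],
  [[0,0,0],[0,0,0],0],
  [[0,0,0],[0,0,0],0],
  [[0,0,0],[0,0,0],0],
])

```text
time_s: 18.35
tcp_pos: [0.4428, 0.2898, 0.0585]
ee_rot: [[0.267, -0.964, 0.004], [-0.964, -0.267, 0.004], [-0.003, -0.005, -1.0]]
wrist_force: [-1.3, -0.8, 7.7]
gripper_width: 0.158
gripper_force: 30.0
```

Request:
move_arm([
  [[0,0,0],[0,0,-0.006],0],
  [[0,0,0.6],[0,0,0],0],
  [[0,0,0.6],[0,0,0],0],
  [[0,0,0.6],[0,0,0],0],
  [[0,0,0],[0,0,0],0],
  [[0,0,0],[0,0,0],0],
])

```text
time_s: 18.95
tcp_pos: [0.4413, 0.2883, 0.0587]
ee_rot: [[0.09, -0.996, -0.0], [-0.996, -0.09, -0.0], [0.0, 0.0, -1.0]]
wrist_force: [-0.2, 0.3, -1.8]
gripper_width: 0.153
gripper_force: 30.0
```

```bash
python3 - <<'E'
from h import *
import cv2
s=r.sense();x=s["ee_rot"][:2,0];print(s["tcp_pos"],np.arctan2(x[1],x[0])+np.pi/2,s["wrist_force"],s["moment"])
W=r.capture("wrist"); cv2.imwrite("pics/t2.png",W["img"][:,:,::-1])
print(proj(W,[.436,.286,.056]))
for n in("scene","side"):
    C=r.capture(n);print(n,[(d["score"],onz(C,d["centre"],.078)) for d in r.pinpoint("tray_lug",n)])
E
```

```text
[0.44131065 0.28831047 0.05868105] 0.09004786876143234 [-0.22312316  0.2672733  -1.778457  ] [-0.12181009  0.11010461 -0.03021194]
[290.1937071  255.53999171]
scene [(0.96, array([0.34590044, 0.29438673, 0.078     ])), (0.84, array([0.54315233, 0.5214031 , 0.078     ]))]
side [(0.57, array([0.52768485, 0.54966444, 0.078     ]))]
```

View pics/t2.png

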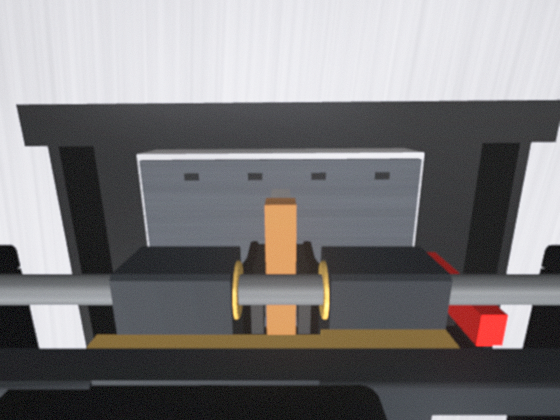

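Request:
move_arm([
  [[0,0,0],[0,0,-0.02],0],
  [[0,0,0],[0,0,-0.02],0],
  [[0,0,0],[0,0,-0.02],0],
  [[0,0,0],[0,0,0],0],
])

```text
time_s: 19.6
tcp_pos: [0.4426, 0.2897, 0.0908]
ee_rot: [[0.089, -0.996, 0.003], [-0.996, -0.089, 0.003], [-0.003, -0.004, -1.0]]
wrist_force: [0.7, -0.3, -3.2]
gripper_width: 0.157
gripper_force: 29.9
```

Request:
move_arm([
  [[0,0,0],[0,0,-0.06],0],
  [[0,0,-0.33],[0,0,-0.08],0],
  [[0,0,0],[0,0,-0.08],0],
  [[0,0,0],[0.0467,-0.0077,0],0],
  [[0,0,0],[0.0934,-0.0154,0],0],
  [[0,0,0],[0.0934,-0.0154,0],0],
  [[0,0,0],[0.0934,-0.0154,0],0],
  [[0,0,0],[0.0934,-0.0154,0],0],
  [[0,0,0],[0.0934,-0.0154,0],0],
  [[0,0,0],[0.0934,-0.0154,0],0],
  [[0,0,0],[0.0934,-0.0154,0],0],
  [[0,0,0],[0.0934,-0.0154,0],0],
])

```text
time_s: 20.8
tcp_pos: [0.5547, -0.0994, 0.1985]
ee_rot: [[0.122, -0.993, -0.0], [-0.993, -0.122, 0.0], [-0.0, -0.0, -1.0]]
wrist_force: [0.7, 1.3, -3.7]
gripper_width: 0.159
gripper_force: 30.0
```

Request:
move_arm([
  [[0,0,0],[0.0467,-0.0077,0],0],
  [[0,0,0],[0,0,0],0],
  [[0,0,0],[0,0,0],0],
])

```text
time_s: 21.1
tcp_pos: [0.5609, -0.1206, 0.1979]
ee_rot: [[0.12, -0.993, -0.001], [-0.993, -0.12, 0.001], [-0.001, 0.001, -1.0]]
wrist_force: [-0.4, 0.6, -4.4]
gripper_width: 0.154
gripper_force: 30.0
```

```bash
python3 - <<'E'
from h import *
import cv2
s=r.sense();x=s["ee_rot"][:2,0];p=s["tcp_pos"];print(p,np.arctan2(x[1],x[0])+np.pi/2,s["wrist_force"],R2(-.125)@(p[:2]-[.706,-.15]))
out=[]
for n in("scene","side"):
    C=r.capture(n);u=proj(C,[.62,-.15,.1]).astype(int);out.append(cv2.resize(C["img"][u[1]-75:u[1]+75,u[0]-75:u[0]+75,::-1],(400,400),interpolation=cv2.INTER_CUBIC))
    for t in("active_handle","passive_handle"): print(n,t,[(d["score"],onz(C,d["centre"],.088).round(3)) for d in r.pinpoint(t,n)[:2]])
cv2.imwrite("pics/p1.png",np.hstack(out))
E
```

```text
[ 0.56087092 -0.12055723  0.19794927] 0.12036311976008696 [-0.42862234  0.6355557  -4.4081022 ] [-0.14032597  0.04730697]
scene active_handle [(0.59, array([ 0.451, -0.398,  0.088])), (0.57, array([0.59 , 0.001, 0.088]))]
scene passive_handle [(0.78, array([ 0.622, -0.325,  0.088]))]
side active_handle [(0.67, array([ 0.585, -0.008,  0.088]))]
side passive_handle [(0.2, array([0.735, 0.   , 0.088]))]
```

View pics/p1.png

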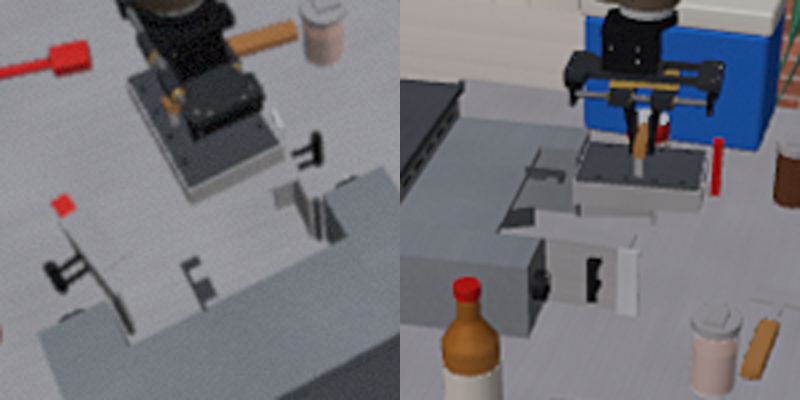

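Request:
move_arm([
  [[0,0,0],[0.09,0,0],0],
  [[0,0,0],[0,0,0],0],
  [[0,0,0],[0,0,0.08],0],
  [[0,0,0],[0,0,0.08],0],
  [[0,0,0],[0,0,0.08],0],
  [[0,0,0],[0,0,0.03],0],
  [[0,0,0],[0,0,0.01],0],
  [[0,0,0],[0,0,0],0],
])

```text
time_s: 22.2
tcp_pos: [0.5672, -0.1645, 0.0584]
ee_rot: [[0.123, -0.992, -0.0], [-0.992, -0.123, -0.0], [0.0, 0.0, -1.0]]
wrist_force: [0.1, -0.6, -3.8]
gripper_width: 0.153
gripper_force: 30.0
```

Still carrying; lower until contact, then release.

Request:
move_arm([
  [[0,0,0],[0,0,0.008],0],
  [[0,0,0],[0,0,0.006],0],
  [[0,0,0],[0,0,0],0],
])

```text
time_s: 22.5
tcp_pos: [0.5682, -0.165, 0.0531]
ee_rot: [[0.122, -0.993, 0.003], [-0.993, -0.122, -0.0], [0.001, -0.003, -1.0]]
wrist_force: [0.2, -0.2, 1.1]
gripper_width: 0.156
gripper_force: 30.0
```

Request:
move_arm([
  [[0,0,0],[0,0,0],0.4],
  [[0,0,0],[0,0,0],0.4],
  [[0,0,0],[0,0,0],0.4],
  [[0,0,0],[0,0,-0.08],0.4],
  [[0,0,0.982],[0,0,-0.08],0.4],
  [[0,0,0.982],[0,0,-0.08],0.5],
  [[0,0,0.982],[0,0,-0.05],0.5],
  [[0,0,0.982],[0,0,0],0.5],
  [[0,0,0.982],[0,0,0],0.5],
  [[0,0,0.982],[0,0,0],0.5],
  [[0,0,0.982],[0,0,0],0.5],
  [[0,0,0.982],[0,0,0],0.5],
])

```text
time_s: 23.7
tcp_pos: [0.5668, -0.1649, 0.1966]
ee_rot: [[-0.619, -0.785, -0.0], [-0.785, 0.619, 0.0], [-0.0, 0.0, -1.0]]
wrist_force: [-0.1, 0.2, 0.2]
gripper_width: 0.5
gripper_force: 0.0
```

Request:
move_arm([
  [[0,0,0.982],[0,0,0],0.5],
  [[0,0,0.982],[0,0,0],0.5],
  [[0,0,0.982],[0,0,0],0.5],
  [[0,0,0.982],[0,0,0],0.5],
  [[0,0,0.982],[0,0,0],0.5],
  [[0,0,0.982],[0,0,0],0.5],
  [[0,0,0.982],[0,0,0],0.5],
  [[0,0,0.982],[0,0,0],0.5],
  [[0,0,0],[0,0,0],0.5],
])

```text
time_s: 24.6
tcp_pos: [0.5668, -0.1649, 0.1966]
ee_rot: [[-0.993, -0.121, -0.0], [-0.121, 0.993, 0.0], [0.0, 0.0, -1.0]]
wrist_force: [1.3, -0.5, -1.1]
gripper_width: 0.498
gripper_force: 0.0
```

```bash
python3 - <<'E'
from h import *
import cv2
s=r.sense();x=s["ee_rot"][:2,0];p=s["tcp_pos"];print(p,np.arctan2(x[1],x[0]),s["joints"].round(1),s["time_s"])
for n in("scene","side","wrist"):
    C=r.capture(n)
    for t,z in(("tray_lug",.07),("tray_handle",.068)): print(n,t,[(d["score"],d["centre"],onz(C,d["centre"],z).round(4)) for d in r.pinpoint(t,n)[:3]])
cv2.imwrite("pics/l1.png",C["img"][:,:,::-1])
E
```

```text
[ 0.56679498 -0.16488928  0.19657549] -3.019804694130685 [ -0.5  19.8  -6.8  -0.  -63.4 -82.5] 24.6
scene tray_lug [(0.93, [411.1, 156.5], array([0.5396, 0.5259, 0.07  ])), (0.61, [216.4, 207.1], array([ 0.4711, -0.1531,  0.07  ]))]
scene tray_handle [(0.88, [403.1, 143.1], array([0.4749, 0.5358, 0.068 ])), (0.74, [222.4, 232.5], array([ 0.565, -0.164,  0.068])), (0.58, [171.9, 194.1], array([ 0.3641, -0.2706,  0.068 ]))]
side tray_lug [(0.91, [230.5, 329.5], array([0.5282, 0.5415, 0.07  ])), (0.64, [313.9, 191.3], array([ 0.4709, -0.1241,  0.07  ])), (0.18, [292.4, 180.6], array([ 0.561, -0.175,  0.07 ]))]
side tray_handle [(0.91, [259.8, 340.2], array([0.4542, 0.5506, 0.068 ])), (0.84, [292.2, 182.8], array([ 0.5586, -0.1627,  0.068 ]))]
wrist tray_lug [(0.72, [282.6, 201.3], array([ 0.5645, -0.1629,  0.07  ])), (0.64, [302.8, 90.6], array([ 0.4693, -0.1579,  0.07  ]))]
wrist tray_handle [(0.84, [279.8, 202.5], array([ 0.5664, -0.1652,  0.068 ]))]
```

View pics/l1.png

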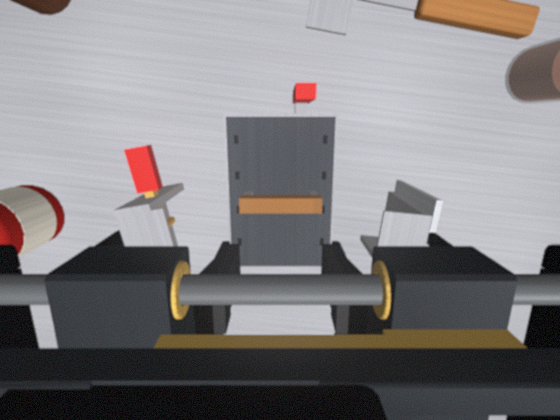

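Request:
move_arm([
  [[0,0,0],[0.096,0.0187,0],0.45],
  [[0,0,0],[0.096,0.0187,0],0.45],
  [[0,0,0],[0,0,0],0.45],
  [[0,0,0],[0,0,0.097],0.45],
  [[0,0,0],[0,0,0.097],0.45],
  [[0,0,0],[0,0,0.095],0.45],
  [[0,0,0],[0,0,0],0],
  [[0,0,0],[0,0,0],0],
  [[0,0,0],[0,0,0],0],
  [[0,0,0],[0,0,0],0],
  [[0,0,0],[0,0,0],0],
])

```text
time_s: 26.15
tcp_pos: [0.4715, -0.158, 0.0547]
ee_rot: [[-0.992, -0.122, 0.006], [-0.122, 0.993, -0.0], [-0.006, -0.001, -1.0]]
wrist_force: [-0.4, 1.4, 6.5]
gripper_width: 0.183
gripper_force: 30.0
```

```bash
python3 - <<'E'
from h import *
s=r.sense();x=s["ee_rot"][:2,0];p=s["tcp_pos"];print(p,np.arctan2(x[1],x[0]),s["gripper_width"],s["gripper_force"],s["wrist_force"])
for y in(.118,.125): print(y,R2(-y)@(p[:2]-[.706,-.15]), (pose((.706,-.15,y),[-.005,.02,0])-p)@s["ee_rot"])
E
```

```text
[ 0.47145509 -0.15802455  0.0546778 ] -3.0190541635627244 0.18298912144781937 29.99833426438272 [-0.39812435  1.43381337  6.51387705]
0.118 [-0.23385861  0.01964337] [-0.22854134 -0.00061892  0.05598684]
0.125 [-0.23371538  0.02127989] [-0.2284013  -0.00065378  0.05598608]
```

Request:
move_arm([
  [[0,0,0],[-0.02,0,-0.005],0],
  [[0,0,0],[-0.05,0,0],0],
  [[0,0,0],[-0.05,0,0],0],
  [[0,0,0],[-0.05,0,0],0],
  [[0,0,0],[-0.05,0,0],0],
  [[0,0,0],[-0.05,0,0],0],
  [[0,0,0],[-0.05,0,0],0],
  [[0,0,0],[-0.05,-0.001,0],0],
  [[0,0,0],[0,0,0],0],
])

```text
time_s: 27.05
tcp_pos: [0.6571, -0.1357, 0.0548]
ee_rot: [[-0.992, -0.122, 0.005], [-0.122, 0.992, -0.001], [-0.005, -0.001, -1.0]]
wrist_force: [1.3, 1.5, 2.4]
gripper_width: 0.178
gripper_force: 30.0
```

```bash
python3 - <<'E'
from h import *
s=r.sense();x=s["ee_rot"][:2,0];p=s["tcp_pos"];print(p,np.arctan2(x[1],x[0])+np.pi,s["wrist_force"],s["moment"])
for y in(.118,.125): print(y,R2(-y)@(p[:2]-[.706,-.15]), (pose((.706,-.15,y),[-.005,.02,0])-p)@s["ee_rot"])
for n in("scene","side"):
    C=r.capture(n)
    print(n,[(d["score"],d["centre"],onz(C,d["centre"],.07).round(4)) for d in r.pinpoint("tray_lug",n)[:3]])
E
```

```text
[ 0.65708785 -0.13565587  0.05475056] 0.122758135983001 [1.2993488  1.4999965  2.40571038] [ 0.1750028  -0.53148449  0.03521583]
0.118 [-0.04688334  0.02000264] [-0.04163535 -0.00014347  0.05493919]
0.125 [-0.04674217  0.02033033] [-0.04149531 -0.0001783   0.0549386 ]
scene [(0.79, [241.0, 254.5], array([ 0.6578, -0.1368,  0.07  ])), (0.72, [410.9, 158.2], array([0.5458, 0.521 , 0.07  ])), (0.54, [176.3, 265.8], array([ 0.6177, -0.3201,  0.07  ]))]
side [(0.7, [264.6, 180.9], array([ 0.6566, -0.1432,  0.07  ]))]
```

Request:
move_arm([
  [[0,0,0],[-0.03,0,0],0],
  [[0,0,0],[-0.03,0,0],0],
  [[0,0,0],[-0.012,0,0],0],
  [[0,0,0],[-0.008,0,0],0],
  [[0,0,0],[0,0,0],0],
])

```text
time_s: 27.75
tcp_pos: [0.6924, -0.1314, 0.0548]
ee_rot: [[-0.993, -0.121, -0.0], [-0.121, 0.993, -0.0], [0.0, -0.0, -1.0]]
wrist_force: [-0.9, -0.7, 1.6]
gripper_width: 0.181
gripper_force: 30.0
```

Request:
move_arm([
  [[0,0,0],[-0.006,0,0],0],
  [[0,0,0],[-0.006,0,0],0],
  [[0,0,0],[0,0,0],0],
  [[0,0,0],[0,0,0],0],
])

```text
time_s: 28.15
tcp_pos: [0.6989, -0.1305, 0.0548]
ee_rot: [[-0.993, -0.121, 0.001], [-0.121, 0.993, -0.0], [-0.001, -0.0, -1.0]]
wrist_force: [-1.8, -0.4, 2.1]
gripper_width: 0.179
gripper_force: 30.0
```

Request:
move_arm([
  [[0,0,0],[-0.006,0,0],0],
  [[0,0,0],[0,0,0],0],
  [[0,0,0],[0,0,0],0],
])

```text
time_s: 28.45
tcp_pos: [0.702, -0.1301, 0.0548]
ee_rot: [[-0.993, -0.121, 0.001], [-0.121, 0.993, -0.0], [-0.001, -0.0, -1.0]]
wrist_force: [-1.6, -0.0, 2.9]
gripper_width: 0.18
gripper_force: 30.0
```

Request:
move_arm([
  [[0,0,0],[-0.006,0,0],0],
  [[0,0,0],[0,0,0],0],
  [[0,0,0],[0,0,0],0],
])

```text
time_s: 28.75
tcp_pos: [0.7024, -0.13, 0.0548]
ee_rot: [[-0.993, -0.121, -0.005], [-0.121, 0.993, -0.0], [0.005, 0.0, -1.0]]
wrist_force: [-7.3, 0.8, 6.5]
gripper_width: 0.181
gripper_force: 30.0
```

Request:
move_arm([
  [[0,0,0],[0.004,0,0],0],
  [[0,0,0],[0,0,0],0.36],
  [[0,0,0],[0,0,0],0.36],
  [[0,0,0],[0,0,0],0.36],
  [[0,0,0],[0,0,-0.06],0.36],
  [[0,0,0],[0,0,-0.09],0.36],
  [[0,0,0],[0,0,-0.09],0.36],
  [[0,0,0],[0.08,0,-0.05],0.36],
  [[0,0,0],[0.09,0,0],0.36],
  [[0,0,0],[0.09,0,0],0.36],
  [[0,0,0],[0.09,0,0],0.36],
  [[0,0,0],[0,0,0],0.36],
])

```text
time_s: 29.95
tcp_pos: [0.5231, -0.1514, 0.1993]
ee_rot: [[-0.993, -0.12, -0.004], [-0.12, 0.993, 0.001], [0.004, 0.002, -1.0]]
wrist_force: [0.2, -0.5, -0.3]
gripper_width: 0.361
gripper_force: 0.0
```

```bash
python3 - <<'E'
from h import *
import cv2
s=r.sense();print(s["tcp_pos"],s["time_s"],s["wrist_force"].round(1))
out=[];g=(.706,-.15,.122)
for n in("scene","side"):
    C=r.capture(n);u=proj(C,[.66,-.15,.05]).astype(int);out.append(cv2.resize(C["img"][u[1]-50:u[1]+50,u[0]-50:u[0]+50,::-1],(400,400),interpolation=cv2.INTER_CUBIC))
    print("lug expected",proj(C,pose(g,[-.005,.02,.07])))
    for t,z in(("active_handle",.088),("passive_handle",.088),("tray_lug",.07)): print(n,t,[(d["score"],d["centre"],onz(C,d["centre"],z).round(3)) for d in r.pinpoint(t,n)[:3]])
cv2.imwrite("pics/f1.png",np.hstack(out))
E
```

```text
[ 0.52306987 -0.15142071  0.19929798] 29.95 [ 0.2 -0.5 -0.3]
lug expected [247.74110535 265.5775652 ]
scene active_handle [(0.69, [273.6, 218.9], array([ 0.594, -0.007,  0.088]))]
scene passive_handle [(0.97, [172.7, 264.4], array([ 0.619, -0.326,  0.088]))]
scene tray_lug [(0.64, [410.8, 158.8], array([0.548, 0.519, 0.07 ])), (0.45, [246.5, 263.7], array([ 0.692, -0.132,  0.07 ]))]
lug expected [252.46407488 180.84065526]
side active_handle [(0.87, [273.3, 198.5], array([ 0.585, -0.009,  0.088]))]
side passive_handle [(0.58, [285.5, 154.4], array([ 0.631, -0.337,  0.088]))]
side tray_lug [(0.94, [229.6, 328.3], array([0.532, 0.539, 0.07 ])), (0.59, [251.4, 181.9], array([ 0.7  , -0.122,  0.07 ]))]
```

View pics/f1.png

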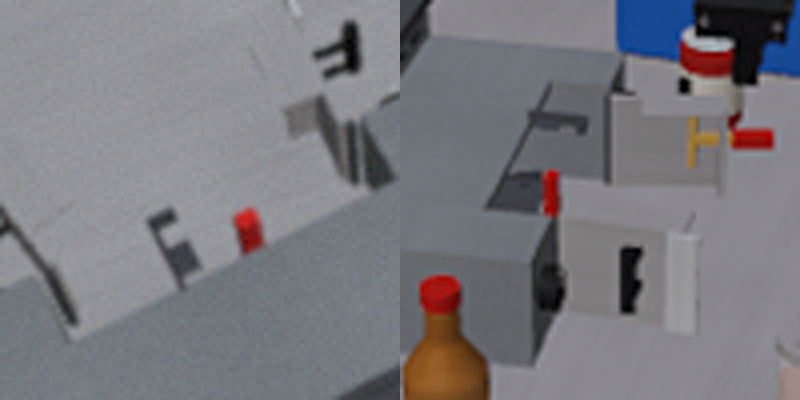

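```bash
python3 -c "
from station import r
print(r.finish_job())"
```

```text
the job is handed in; nothing more can be done
None
```

I handed the job in at about 30 s of the 72 s allowed. Both doors stand wide open, at about 1.75 rad by my estimate. The tray is pushed against the back stop, lug towards you, and let go. The hand-in returned no verdict.

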